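# Hang a glass column on the side-opening hook of a rod stand

## Task

The glass chromatography column parked in the tube rack belongs on the rod stand, above the beaker: lift it out, bring its neck sideways through the open mouth of the stand's hook until it lies against the back of the slot, then lower it, still held, until its collar has dropped fully home in the hook's cup, and let go so that it hangs upright. The hook arm is clamped by hand, so its exact place must be felt; it is glass, so never press it hard against the hook or the stand, and leave the tubes and the beaker where they are.

Things in the scene. Friction and masses are not known exactly. Their poses are not given: they have to be found in the camera images.
- column: Glass column, upright, round, 90 g. Origin on its axis at the underside of its white collar (dia 32 mm, z 0 to 12 mm); z up. Clear reservoir dia 30, z 12 to 85 (grip here, about z 60); white cap dia 33, to z 97. Below: neck dia 14 down to z -50, end fitting dia 20 (too wide for the hook's slot) to -60, thin outlet to -70. Starts hung by its collar in a rack hole. Over 20 N on the stand or hook cracks it.
- stand: Heavy rod stand, immovable. Grey base plate 140 x 300 x 12 mm (x -70 to 70, y -45 to 255). Origin on the table at the foot of the steel rod (dia 12, 300 mm high); z up. From a boss on the rod (top of its thumbscrew z 180) a hook arm runs along +y and carries an aluminium hook head that opens to the stand's -x. The boss clamp slips at about 25 N at the hook.
- hook_nominal (a point): Point fixed to the stand (0, 180, 145 mm; same axes): nominal centre of the hook's cup, on the cup floor. The arm is clamped by hand, swung up to 0.085 rad about the rod, unmeasured: the real cup lies up to 16 mm off along x (y within 1 mm, height exact). Cup dia 36, rim 8 mm high, floor 8 mm thick. Home: column origin at this height; a collar caught on the rim stays 8 mm higher.
- mouth_nominal (a point): Point fixed to the stand 30 mm before hook_nominal (-x), 16 mm above: nominal mouth; good height for the collar's underside (above the rim) while entering towards +x. Slot 18 mm wide through floor and rim, flared by guides (tops level with the rim) to 41 mm from 17 to 36 mm before the cup centre; it ends 8 mm beyond the centre: a neck touching its end is 1 mm past centre and the collar can drop.
- rack: Grey tube rack, fixed, 96 x 190 x 80 mm high, origin under its centre, long side along its y; eight holes of 23 mm in two rows of four, 45 mm apart. The column's collar rests on the top plate at z = 80 mm.
- beaker: Small glass beaker, dia 56 mm, 46 mm high, loose, on the stand's base plate below the hook; origin under its centre. Leave it there.
- tube1: Capped sample tube hanging in a hole of the rack by its white cap (diameter 29 mm, cap top 15 mm above the rack's top plate); origin at the underside of the cap. Leave it there.
- tube2: Capped sample tube hanging in a hole of the rack by its white cap (diameter 29 mm, cap top 15 mm above the rack's top plate); origin at the underside of the cap. Leave it there.
- tube3: Capped sample tube hanging in a hole of the rack by its white cap (diameter 29 mm, cap top 15 mm above the rack's top plate); origin at the underside of the cap. Leave it there.

How it is judged:
By the outcome, as a careful person would: the job done as asked, in the order asked, and still so for the second after the job is handed in, with the robot touching nothing.
It also fails if it takes over 54 s, if anything falls off the work surface, if the arm or the gripper's body presses on something with over 40 N, if the wrist force passes 120 N, or if a joint passes its speed limit or range.

## Robot

A 6-joint arm with a two-finger parallel gripper is mounted at the origin on the work surface. World frame = base frame: x ahead of the robot, y to its left, z up, the work surface at z = 0. Lengths are in m, angles in rad, forces in N, time in s.
With the tool pointing down it reaches from about 0.325 to 0.9 m from the base axis. Payload 6.1 kg.
Tool frame: the origin (TCP) lies where the fingers leave the gripper's body, on its centre line; the fingertips stand 73 mm ahead of it and the grasp point (between the pads) lies 54 mm ahead of it; z points along the fingers, y is the line along which they close (so a half turn about z gives the same grasp; the last joint's range is limited). The gripper opens to 85 mm and grips with 20 to 120 N. Pads are 22 mm wide; open, the fingers measure 114 mm over their backs; the gripper's body (76 mm by 85 mm) begins 54 mm behind the grasp point. The pads swing forward as they close: fully open they stand 13 mm farther back than shut.
Start: joints at [1.063, 0.22, 1.526, -0, 1.395, -0.126], TCP at [0.233, 0.58, 0.304] pointing down, gripper open.
Joint ranges: [-2.98, 2.98], [-0.91, 2.08], [0.09, 2.57], [-1.24, 4.39], [0.2, 2.65], [-2.68, 2.68]. Speed limits (rad/s): [2.57, 2.57, 3.01, 3.14, 3.14, 3.14].

## Interface

Orientations are given as a 3x3 rotation matrix whose columns are the frame's x, y, z axes.
In Python, from bench import env, camera, get_calibration, spot_in, trace, mark_of gives the robot as it stands.
- The arm moves only by the tool carry_out, never from a script. Its argument "rows" is text: rows parted by semicolons, each of 7 numbers parted by spaces: the closure, from -1 (fully open) to 1 (shut), then the shift along the world's x, y, z normalised to -1 to 1, where 1 is 0.025 m, then the turn, a rotation vector about the world's x, y, z normalised to -1 to 1, where 1 is 6 degrees. In form: jaw tx ty tz rx ry rz; .... A call has 1 to 5 rows; each row shifts and turns the commanded pose from where the row before left it; what a row does not reach is not made up. A row lasts 1/10 s, in which the tool goes at most 50 mm and 8.59 degrees, less where a joint would pass 70% of its speed; a pose out of reach is approached as far as the arm can. A call with a number of a shift or a turn outside -1 to 1 is refused whole. A call with a gripper value outside its range is refused whole. The fingers move at their own pace and stop on an object; "newtons" is the grip in N (left out, the last holds). Time passes only in rows, so rows that do not move let the fingers close. It gives the time, the measured TCP pose, the force, the opening and the grip force at its end, in the units of the state.
- env.sense(): the state, without advancing time (a new reading comes with each control period).
- camera(name): name is "side" or "top"; returns the picture (480x640x3 uint8, blue, green, red); there is no depth.
- get_calibration(name): a dict with "fx", "fy", "cx", "cy" (pixels), "position" and "rotation" of the camera in the world. Camera axes: x right, y up, looking along -z (the intrinsics and any distortion apply to the point x, -y, -z); pixel columns grow to the right and rows downward; lengths in m; the calibration is good to about 2 mm. A picture is of the moment at which its call begins. get_calibration takes no time and is no camera call.
- env.finish_job(): hands the job in; it is judged then, once.
Trained networks look in the newest picture that a camera, given by its name, has taken for a name from the list of things; names that differ only in an ending like _2 or _b are one class to them, and where a whole thing is asked for, a point or a joint stands for the part that bears it (a point fixed in the world has none). Each returns a list of dicts, best first, with "confidence" (0 to 1); they miss things now and then, are a little off and sometimes report something else, mostly with a low value. They report only what shows in the picture. A call takes as long as a camera call.
- spot_in(camera, query): "extent" ([left, top, width, height] in pixels, round what is visible of it).
- trace(camera, query): "mask" (480x640 bool, what is visible of it) and "extent" ([left, top, width, height] in pixels, round what is visible of it).
- mark_of(camera, query): "point" ([column, row] in pixels: a listed point, or the origin of a listed thing).
The state is a dict: "clock": time; "joint_pos": joint angles; "joint_velocities": joint speeds; "joint_efforts": joint torques, N m; "ee_pos": TCP position; "tcp_rot": TCP orientation; "wrist_force": force on the tool from outside, world axes, zero at the start; "wrist_torque": the same for the moment, N m; "opening": finger opening in m; "gripper_force": force on a finger pad.
Only numpy, scipy, OpenCV 4.12 (cv2) and the standard library are available. Lean on these libraries where they do the work, as an engineer would, in place of code of your own. Each camera call takes 0.05 s, during which the arm holds its last target. There are 200 camera calls.

## Working session

There is one attempt and no reset: what is moved stays moved. The work goes in short steps, Python scripts to look and compute and a tool call to move; the robot and the scene stay as the last step left them, time stands still between calls to the robot, and variables do not carry over. Pictures are saved under pics/ and viewed, at most 10 in all, crops included, and the job is handed in when it is done.

Besides the shell and the picture viewer there is one more tool, called after "Request:" in YAML: its name, and indented under it one key for each argument. carry_out: Moves the arm, as the interface text tells. Its arguments: {"type":"object","properties":{"rows":{"type":"string"},"newtons":{"type":"number"}},"required":["rows"]}

```bash
mkdir -p pics
cat > h.py <<'E'
import numpy as np, cv2
from bench import env, camera, get_calibration, spot_in, trace, mark_of
def ray(n,p):
    c=get_calibration(n); R=np.array(c["rotation"]); o=np.array(c["position"])
    d=R@np.array([(p[0]-c["cx"])/c["fx"],-(p[1]-c["cy"])/c["fy"],-1.]); return o,d/np.linalg.norm(d)
def atz(n,p,z):
    o,d=ray(n,p); return o+d*(z-o[2])/d[2]
def tri(a,b):
    A=np.zeros((3,3));v=np.zeros(3)
    for n,p in (a,b):
        o,d=ray(n,p); M=np.eye(3)-np.outer(d,d); A+=M; v+=M@o
    return np.linalg.solve(A,v)
def proj(n,X):
    c=get_calibration(n); q=np.array(c["rotation"]).T@(np.array(X)-c["position"])
    return [c["cx"]+c["fx"]*q[0]/-q[2], c["cy"]+c["fy"]*q[1]/q[2]]
E
python3 - <<'E'
from h import *
for n in("side","top"):
    im=camera(n); cv2.imwrite(f"pics/{n}0.png",im)
    c=get_calibration(n); print({k:np.round(v,3).tolist() for k,v in c.items() if not isinstance(v,str)})
    for q in("column","stand","hook_nominal","mouth_nominal","rack","beaker","tube1"):
        print(n,q,[(np.round(r["point"],1).tolist(),round(r["confidence"],2)) for r in mark_of(n,q)[:3]])
print(env.sense())
E
```

```text
{'fx': 539.242, 'fy': 539.242, 'cx': 319.833, 'cy': 243.451, 'position': [0.418, 0.617, 0.754], 'rotation': [[-0.986, 0.103, -0.131], [-0.166, -0.698, 0.697], [-0.019, 0.709, 0.705]]}
side column [([320.9, 164.9], 0.62), ([326.4, 436.8], 0.57)]
side stand [([303.6, 177.4], 0.79)]
side hook_nominal [([305.7, 174.6], 0.57), ([354.9, 379.3], 0.36)]
side mouth_nominal [([323.3, 163.9], 0.88), ([324.6, 438.0], 0.74)]
side rack [([329.8, 418.5], 0.71)]
side beaker [([310.1, 226.6], 0.68)]
side tube1 [([324.7, 367.4], 0.63), ([354.0, 381.3], 0.62)]
{'fx': 481.636, 'fy': 481.636, 'cx': 317.158, 'cy': 243.129, 'position': [0.363, 0.028, 1.089], 'rotation': [[-0.024, 0.985, -0.173], [-1.0, -0.021, 0.018], [0.014, 0.173, 0.985]]}
top column [([176.3, 276.3], 0.98)]
top stand [([462.7, 207.9], 0.64)]
top hook_nominal [([403.6, 211.1], 0.65)]
top mouth_nominal [([408.0, 226.3], 0.95)]
top rack []
top beaker [([390.5, 227.1], 0.56)]
top tube1 [([206.0, 258.8], 0.75), ([217.0, 287.8], 0.75), ([227.2, 266.4], 0.66)]
{'clock': 0.8, 'joint_pos': array([ 1.06290221e+00,  2.20359849e-01,  1.52649190e+00, -1.95733629e-05,
        1.39469721e+00, -1.26092005e-01]), 'joint_velocities': array([-0.00041179,  0.00085824,  0.00010131, -0.00138014,  0.00089017,
       -0.00108191]), 'joint_efforts': array([ 1.26381528e-03, -4.96786880e+01, -3.89714384e+01, -3.19816154e-04,
        6.75499978e-04,  1.40315979e-05]), 'ee_pos': array([0.23287294, 0.57999239, 0.30392883]), 'tcp_rot': array([[-9.27995963e-01,  3.72590245e-01,  3.80891428e-05],
       [ 3.72590246e-01,  9.27995963e-01,  2.88081813e-05],
       [-2.46129234e-05,  4.09255190e-05, -9.99999999e-01]]), 'wrist_force': array([ 0.23271519,  0.55562642, -0.36701695]), 'wrist_torque': array([ 0.0263621 ,  0.03504957, -0.03723938]), 'gripper_force': 0.0, 'opening': 0.08547490315002612}
```

View pics/side0.png

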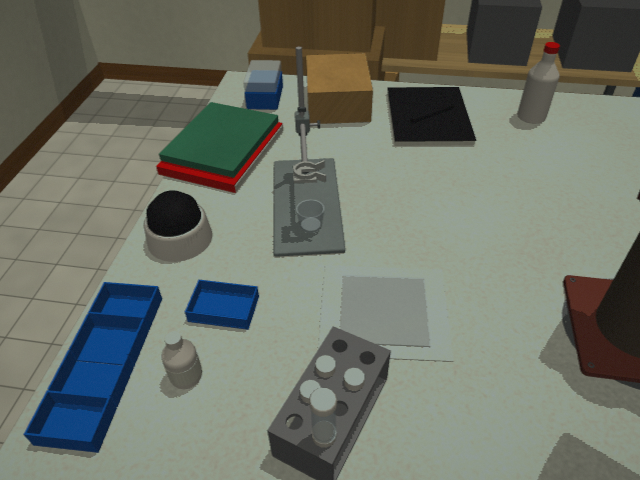

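View pics/top0.png

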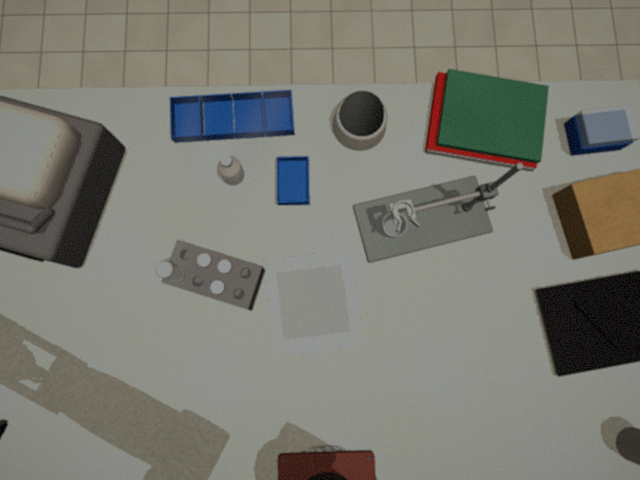

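Side view: the rack is at the bottom, with the column's cap at (323,400) and its collar at (325,437). The stand is at (303,~180), with the hook at (310,170) opening to the right (-x). Top view: column cap (165,269), stand plate corners about (353,210), (475,178), (495,235), (370,262), and hook at (403,212) opening down towards the robot.

Run:
```python
from h import *
tops={}
for n in("top","side"):
    im=camera(n); 
    for q in("stand","rack","column"):
        r=trace(n,q)
        for k in r[:2]: print(n,q,k["extent"],round(k["confidence"],2))
        if r:
            m=r[0]["mask"].astype(np.uint8)
            np.save(f"{n}_{q}.npy",m)
            ct=max(cv2.findContours(m,0,2)[0],key=cv2.contourArea)
            z={"stand":.012,"rack":.08,"column":.09}[q]
            P=np.array([atz(n,p[0],z)[:2]*1000 for p in ct],np.float32)
            print("  rect",cv2.minAreaRect(P))
    if n=="top":
        c=im[150:280,340:540]; cv2.imwrite("pics/topc.png",cv2.resize(c,None,fx=4,fy=4,interpolation=cv2.INTER_CUBIC)[:520,:800])
    else:
        c=im[30:270,240:370]; cv2.imwrite("pics/sidec.png",cv2.resize(c,None,fx=2.5,fy=2.5,interpolation=cv2.INTER_CUBIC))
for z in (0.092,):pass
print(tri(("top",(176.3,276.3)),("side",(326.4,436.8))), tri(("top",(165,269)),("side",(323,400))))
print(tri(("top",(408.,226.3)),("side",(323.3,163.9))),tri(("top",(403.6,211.1)),("side",(305.7,174.6))))
```

```text
top stand [350.3, 164.8, 173.5, 99.6] 0.56
  rect ((618.1690673828125, -290.5215148925781), (145.5314483642578, 417.458251953125), 13.053671836853027)
top rack [161.7, 240.4, 106.0, 67.6] 0.93
  rect ((477.76788330078125, 227.49188232421875), (198.78463745117188, 96.38575744628906), 71.62714385986328)
top column [155.4, 263.1, 32.9, 17.9] 0.81
  rect ((484.7911071777344, 316.0497741699219), (61.3278694152832, 35.72256851196289), 70.38030242919922)
side stand [274.7, 49.8, 70.5, 207.8] 0.6
side stand [266.3, 329.9, 125.2, 150.1] 0.58
  rect ((671.7227172851562, -521.113525390625), (140.35372924804688, 901.284912109375), 13.067936897277832)
side rack [266.6, 327.5, 124.2, 152.1] 0.6
  rect ((477.373291015625, 244.784912109375), (218.1188507080078, 110.14324951171875), 71.58840942382812)
side column [308.6, 390.1, 29.4, 53.5] 0.56
  rect ((484.00433349609375, 279.4428405761719), (36.46108627319336, 80.91474151611328), 10.355635643005371)
[0.47519403 0.30471677 0.0861391 ] [0.47920444 0.3020516  0.17473003]
[ 0.55501673 -0.16790089  0.16559483] [ 0.59020904 -0.16628744  0.13924897]
```

View pics/topc.png

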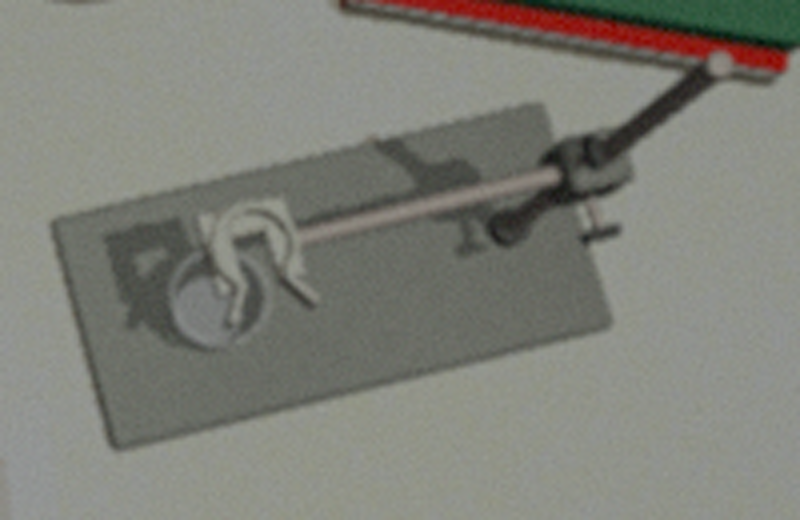

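View pics/sidec.png

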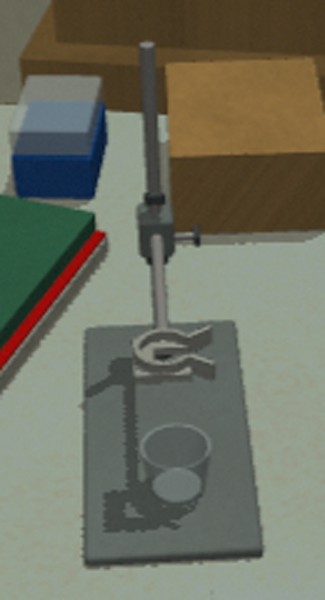

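The top crop shows the hook ring around (258,240), its guide tips at (238,322) and (312,303), and the plate corners and rod clearly. The side crop shows the guide tips at (212,328) and (213,374).

Run:
```python
from h import *
from scipy.optimize import least_squares
T=lambda p:(340+p[0]/4,150+p[1]/4); S=lambda p:(240+p[0]/2.5,30+p[1]/2.5)
obs=[("top",T(p),X) for p,X in (((53,218),(.07,.255,.012)),((543,103),(.07,-.045,.012)),((610,325),(-.07,-.045,.012)),((117,447),(-.07,.255,.012)),((720,65),(0,0,.3)))]
obs+=[("side",S(p),X) for p,X in (((87,328),(.07,-.045,.012)),((235,322),(-.07,-.045,.012)),((262,548),(-.07,.255,.012)),((85,558),(.07,.255,.012)),((148,45),(0,0,.3)))]
def W(v,X):
    c,s=np.cos(v[2]),np.sin(v[2]); return np.array([v[0]+c*X[0]-s*X[1],v[1]+s*X[0]+c*X[1],X[2]])
def f(v,cams=("top","side")): return np.concatenate([np.subtract(proj(n,W(v,X)),p) for n,p,X in obs if n in cams])
for c in (("top",),("side",),("top","side")):
    r=least_squares(f,[.6,-.35,.2],args=(c,)); print(c,r.x,np.abs(r.fun).max())
v=r.x; print("res",np.round(r.fun,1))
np.save("v.npy",v)
print("hook_nom",W(v,(0,.18,.145)))
print("tips tri",tri(("top",T((238,322))),("side",S((213,374)))),tri(("top",T((312,303))),("side",S((212,328)))))
# fit swing angle: tips at cup(-.036, +-.0205+wall) rim z .153 ; cup arm pivot at rod
for n,tips in (("top",[T((238,322)),T((312,303))]),("side",[S((213,374)),S((212,328))])):
    P=[atz(n,t,.153) for t in tips]; m=(P[0]+P[1])/2
    c,s=np.cos(v[2]),np.sin(v[2]); d=m[:2]-v[:2]; l=np.array([c*d[0]+s*d[1],-s*d[0]+c*d[1]])
    print(n,"mid tips",m,"stand frame",l,"width",np.linalg.norm(P[0]-P[1]))
for a in (-.085,0,.085):
  for n in("top","side"):
    def hk(x,y): # rotate about rod
        return W(v,(np.cos(a)*x-np.sin(a)*y,np.sin(a)*x+np.cos(a)*y,.153))
    print(a,n,[np.round((np.array(proj(n,hk(x,.18+y)))-((340,150) if n=="top" else (240,30)))*(4 if n=="top" else 2.5)).tolist() for x,y in ((0,0),(-.036,.0205),(-.036,-.0205),(.018,0))])
# column
for n in("top","side"):
    im=camera(n)
    print(n,"cap/rack")
```

```text
('top',) [ 0.62847112 -0.33885037  0.2186025 ] 1.7207513248988562
('side',) [ 0.62754353 -0.34061705  0.21943747] 1.0034557436583498
('top', 'side') [ 0.6279451  -0.33941596  0.21947029] 2.0058707057096967
res [-0.7 -0.   0.7 -0.8  2.   0.6 -1.   1.2  0.4  0.2 -0.9 -0.3  0.3 -0.7
  0.7  1.  -1.2  0.7 -0.4  0.4]
hook_nom [ 0.58875683 -0.16373364  0.145     ]
tips tri [ 0.5509592  -0.15567041  0.13984105] [ 0.55683815 -0.18995786  0.15570665]
top mid tips [ 0.55362385 -0.17187521  0.153     ] stand frame [-0.03606276  0.17970261] width 0.03849988128267627
side mid tips [ 0.55204339 -0.16618885  0.153     ] stand frame [-0.03636732  0.18559666] width 0.055341141950763714
-0.085 top [[248.0, 215.0], [221.0, 290.0], [302.0, 278.0], [241.0, 181.0]]
-0.085 side [[142.0, 349.0], [190.0, 366.0], [192.0, 332.0], [117.0, 349.0]]
0 top [[255.0, 244.0], [235.0, 322.0], [314.0, 303.0], [245.0, 210.0]]
0 side [[163.0, 348.0], [213.0, 363.0], [210.0, 329.0], [138.0, 349.0]]
0.085 top [[264.0, 273.0], [251.0, 353.0], [328.0, 327.0], [252.0, 240.0]]
0.085 side [[183.0, 347.0], [236.0, 359.0], [228.0, 326.0], [159.0, 349.0]]
top cap/rack
side cap/rack
```

Run:
```python
from h import *
from scipy.optimize import least_squares
t=np.linspace(0,2*np.pi,60)
def ext(n,x,y,h0=0.08):
    P=[]
    for z,r in ((0,.016),(.012,.016),(.085,.0165),(.097,.0165)):
        P+=[proj(n,(x+r*np.cos(a),y+r*np.sin(a),h0+z)) for a in t]
    P=np.array(P); return np.r_[P.min(0),P.max(0)]
O={"top":np.array([155.4,263.1,188.3,281.]),"side":np.array([308.6,390.1,338.,443.6])}
for c in (["top"],["side"],["top","side"]):
    r=least_squares(lambda v:np.concatenate([ext(n,*v)-O[n] for n in c]),[.478,.3]); print(c,r.x,np.round(r.fun,1))
print([atz("top",p,0) for p in ((80,265),(125,150))])
v=np.load("v.npy");print("mouth80",v)
```

```text
['top'] [0.47767205 0.30044346] [ 1.3 -1.8 -1.5  2. ]Traceback (most recent call last):
  File "<stdin>", line 11, in <module>
    return func(*args, **kwargs)
    result = trf(vector_fun.fun, vector_fun.jac, x0, f0, J0, lb, ub, ftol, xtol,
                 gtol, max_nfev, x_scale, loss_function, tr_solver,
                 tr_options.copy(), verbose, callback=callback_wrapped)
    return trf_no_bounds(
        fun, jac, x0, f0, J0, ftol, xtol, gtol, max_nfev, x_scale,
        loss_function, tr_solver, tr_options, verbose, callback=callback)
    f_new = fun(x_new)
    self._update_fun()
    ~~~~~~~~~~~~~~~~^^
    self.f = self.fun_wrapped(xp_copy(self.x))
             ~~~~~~~~~~~~~~~~^^^^^^^^^^^^^^^^^
    return np.atleast_1d(self.fun(x))
                         ~~~~~~~~^^^
    return self.f(x, *self.args, **self.kwargs)
           ~~~~~~^^^^^^^^^^^^^^^^^^^^^^^^^^^^^^
  File "<stdin>", line 11, in <lambda>
  File "<stdin>", line 7, in ext
  File "h.py", line 14, in proj
    c=get_calibration(n); q=np.array(c["rotation"]).T@(np.array(X)-c["position"])
ValueError: time passes only in moves, steps and waits
```

Request:
carry_out:
  rows: "-1 0.8167 -0.9333 0 0 0 -0.772;-1 0.8167 -0.9333 0 0 0 -0.772;-1 0.8167 -0.9333 0 0 0 -0.772;-1 0.8167 -0.9333 0 0 0 -0.772;-1 0.8167 -0.9333 0 0 0 -0.772"
  newtons: 40

```text
clock: 1.8
ee_pos: [0.3356, 0.4624, 0.304]
tcp_rot: [[-0.705, 0.71, 0.0], [0.71, 0.705, 0.0], [-0.0, 0.0, -1.0]]
wrist_force: [0.1, -0.3, -1.0]
opening: 0.0854
gripper_force: 0.0
```

Request:
carry_out:
  rows: "-1 0.8167 -0.9333 0 0 0 -0.772;-1 0.8167 -0.9333 0 0 0 -0.772;-1 0.8167 -0.9333 0 0 0 -0.772;-1 0.8167 -0.9333 0 0 0 -0.772;-1 0.8167 -0.9333 0 0 0 -0.772"

```text
clock: 2.3
ee_pos: [0.4377, 0.3457, 0.3041]
tcp_rot: [[-0.368, 0.93, 0.0], [0.93, 0.368, 0.0], [0.0, 0.0, -1.0]]
wrist_force: [0.4, 0.6, -0.2]
opening: 0.0857
gripper_force: 0.0
```

Request:
carry_out:
  rows: "-1 0.8167 -0.9333 0 0 0 -0.772;-1 0.8167 -0.9333 0 0 0 -0.772;-1 0 0 0 0 0 0"

```text
clock: 2.6
ee_pos: [0.48, 0.2974, 0.304]
tcp_rot: [[-0.212, 0.977, 0.001], [0.977, 0.212, -0.001], [-0.001, 0.001, -1.0]]
wrist_force: [-0.9, 0.4, 0.2]
opening: 0.0855
gripper_force: 0.0
```

Request:
carry_out:
  rows: "-1 0 0 -0.9 0 0 0;-1 0 0 -0.9 0 0 0;-1 0 0 -0.9 0 0 0;-1 0 0 -0.9 0 0 0;-1 0 0 -0.8 0 0 0"

```text
clock: 3.1
ee_pos: [0.4772, 0.3004, 0.1928]
tcp_rot: [[-0.218, 0.976, -0.001], [0.976, 0.218, 0.0], [0.0, -0.001, -1.0]]
wrist_force: [0.2, -0.0, -0.1]
opening: 0.0856
gripper_force: 0.0
```

Run:
```python
from h import *
a=camera("side")[330:470,230:430]; b=camera("top")[200:320,100:260]
cv2.imwrite("pics/g.png",np.hstack([cv2.resize(a,(440,400)),cv2.resize(b,(360,400))])); print(env.sense()["ee_pos"])
```

```text
[0.47560425 0.29960517 0.19061513]
```

View pics/g.png

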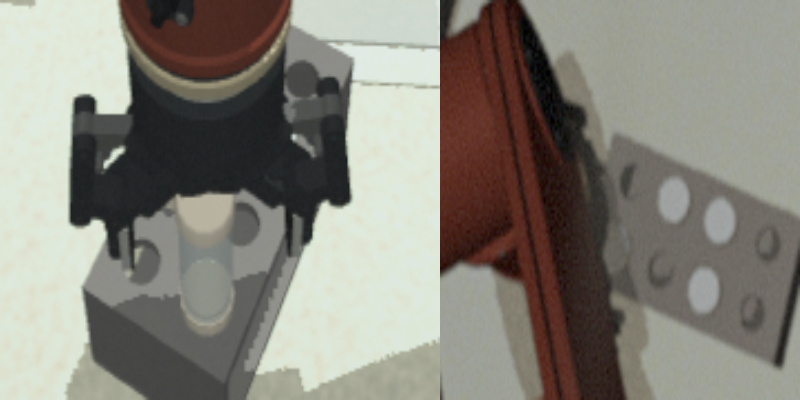

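The column sits centred between the open fingers, and the tubes are untouched. Closing the gripper.

Request:
carry_out:
  rows: "1 0 0 0 0 0 0;1 0 0 0 0 0 0;1 0 0 0 0 0 0;1 0 0 0 0 0 0;1 0 0 0 0 0 0"
  newtons: 40

```text
clock: 3.7
ee_pos: [0.4785, 0.3003, 0.1952]
tcp_rot: [[-0.217, 0.976, 0.002], [0.976, 0.217, 0.001], [0.001, 0.002, -1.0]]
wrist_force: [-0.6, 0.0, 5.1]
opening: 0.0294
gripper_force: 38.7
```

Request:
carry_out:
  rows: "1 0 0 0 0 0 0;1 0 0 0 0 0 0;1 0 0 0 0 0 0"

```text
clock: 4.0
ee_pos: [0.4784, 0.3003, 0.1952]
tcp_rot: [[-0.217, 0.976, 0.002], [0.976, 0.217, 0.001], [0.001, 0.002, -1.0]]
wrist_force: [-0.8, -0.3, 5.9]
opening: 0.029
gripper_force: 38.7
```

Request:
carry_out:
  rows: "1 0 0 0.3 0 0 0;1 0 0 0.6 0 0 0;1 0 0 0.8 0 0 0;1 0 0 0.8 0 0 0;1 0 0 0.8 0 0 0"

```text
clock: 4.5
ee_pos: [0.4778, 0.2999, 0.278]
tcp_rot: [[-0.217, 0.976, 0.0], [0.976, 0.217, 0.0], [0.0, 0.0, -1.0]]
wrist_force: [-0.1, 0.6, -1.6]
opening: 0.0291
gripper_force: 40.7
```

Request:
carry_out:
  rows: "1 0 0 0.8 0 0 0;1 0 0 0.6 0 0 0;1 0 0 0.3 0 0 0;1 0 0 0 0 0 0;1 0 0 0 0 0 0"

```text
clock: 5.0
ee_pos: [0.4776, 0.2999, 0.3182]
tcp_rot: [[-0.217, 0.976, -0.001], [0.976, 0.217, -0.0], [-0.0, -0.001, -1.0]]
wrist_force: [0.1, 0.0, -1.9]
opening: 0.0292
gripper_force: 40.8
```

Request:
carry_out:
  rows: "1 0.064 -0.5 0 0 0 0;1 0.064 -1 0 0 0 0;1 0.064 -1 0 0 0 0;1 0.064 -1 0 0 0 0;1 0.064 -1 0 0 0 0"

```text
clock: 5.5
ee_pos: [0.4854, 0.1857, 0.3177]
tcp_rot: [[-0.217, 0.976, -0.002], [0.976, 0.217, -0.001], [-0.0, -0.002, -1.0]]
wrist_force: [0.4, -0.7, -0.3]
opening: 0.029
gripper_force: 40.8
```

Request:
carry_out:
  rows: "1 0.064 -1 0 0 0 0;1 0.064 -1 0 0 0 0;1 0.064 -1 0 0 0 0;1 0.064 -1 0 0 0 0;1 0.064 -1 0 0 0 0"

```text
clock: 6.0
ee_pos: [0.4932, 0.0607, 0.3178]
tcp_rot: [[-0.217, 0.976, -0.002], [0.976, 0.217, -0.0], [0.0, -0.002, -1.0]]
wrist_force: [-0.5, 0.7, -0.5]
opening: 0.0291
gripper_force: 40.8
```

Request:
carry_out:
  rows: "1 0.064 -1 0 0 0 0;1 0.064 -1 0 0 0 0;1 0.064 -1 0 0 0 0;1 0.064 -1 0 0 0 0;1 0.064 -1 0 0 0 0"

```text
clock: 6.5
ee_pos: [0.501, -0.0641, 0.3178]
tcp_rot: [[-0.217, 0.976, -0.002], [0.976, 0.217, 0.0], [0.001, -0.002, -1.0]]
wrist_force: [-0.1, 0.8, -0.2]
opening: 0.0289
gripper_force: 40.8
```

Request:
carry_out:
  rows: "1 0.064 -1 0 0 0 0;1 0.064 -1 0 0 0 0;1 0.064 -1 0 0 0 0;1 0.064 -1 0 0 0 0;1 0.064 -0.76 0 0 0 0"

```text
clock: 7.0
ee_pos: [0.5089, -0.1834, 0.3177]
tcp_rot: [[-0.216, 0.976, -0.002], [0.976, 0.216, 0.0], [0.001, -0.002, -1.0]]
wrist_force: [0.4, 0.1, -0.2]
opening: 0.0293
gripper_force: 40.8
```

Request:
carry_out:
  rows: "1 0 0 -0.4 0 0 0;1 0 0 -0.8 0 0 0;1 0 0 -0.4 0 0 0;1 0 0 0 0 0 0;1 0 0 0 0 0 0"

```text
clock: 7.5
ee_pos: [0.5097, -0.181, 0.2786]
tcp_rot: [[-0.218, 0.976, -0.001], [0.976, 0.218, 0.0], [0.001, -0.001, -1.0]]
wrist_force: [-0.1, -0.7, 0.2]
opening: 0.0288
gripper_force: 40.8
```

Run:
```python
from h import *
a=camera("side")[60:260,200:400]; b=camera("top")[130:290,320:480]
cv2.imwrite("pics/s.png",np.hstack([cv2.resize(a,(400,400)),cv2.resize(b,(400,400))])); s=env.sense(); print(s["ee_pos"],s["wrist_force"],s["joint_pos"])
for n in("side","top"):
  for q in ("column","mouth_nominal","hook_nominal"): print(n,q,[(np.round(r["point"],1).tolist(),round(r["confidence"],2)) for r in mark_of(n,q)[:3]])
  for r in trace(n,"column")[:2]: print(n,r["extent"],r["confidence"])
```

```text
[ 0.51025106 -0.18134756  0.27976778] [ 0.92185036  0.35617853 -0.88541103] [-4.87161736e-01  3.88509086e-02  1.77239584e+00  3.18137181e-05
  1.32907603e+00 -7.06558221e-01]
side column [([348.8, 160.8], 0.92)]
side mouth_nominal [([322.4, 165.4], 0.97), ([329.7, 417.5], 0.53)]
side hook_nominal [([304.5, 175.0], 0.87)]
side [341.4, 114.0, 19.9, 78.7] 0.79
top column [([218.1, 277.2], 0.25)]
top mouth_nominal [([411.2, 225.3], 0.84), ([392.6, 224.6], 0.54)]
top hook_nominal [([403.9, 210.6], 0.97)]
top [354.4, 163.2, 169.2, 100.7] 0.3
```

View pics/s.png

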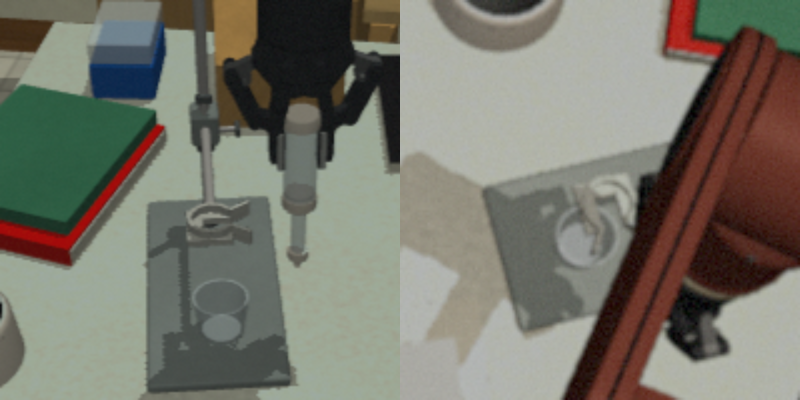

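Side crop: the column hangs upright with its collar at about (349,161) px, to the right of the hook mouth and level with it. Nothing is disturbed.

Run:
```python
from h import *
v=np.load("v.npy"); c,s=np.cos(v[2]),np.sin(v[2])
def st(P): d=P[:2]-v[:2]; return np.round(1000*np.array([c*d[0]+s*d[1],-s*d[0]+c*d[1]]),1)
print("cam col",st(atz("side",(348.8,160.8),.1645)),"tcp",st(np.array([.5102,-.1814])))
print("expected px of origin at tcp", proj("side",(.5102,-.1814,.1645)))
print("side mouth",st(atz("side",(322.4,165.4),.161)),"hook",st(atz("side",(304.5,175.),.145)))
print("top mouth",st(atz("top",(411.2,225.3),.161)),st(atz("top",(408.0,226.3),.161)),"hook",st(atz("top",(403.9,210.6),.145)))
```

```text
cam col [-80.8 175.9] tcp [-80.5 179.9]
expected px of origin at tcp [np.float64(348.86510734318375), np.float64(162.09106054879936)]
side mouth [-32.  181.4] hook [  1.6 186.5]
top mouth [-33.  175.5] [-33.4 182.2] hook [  2.3 177.4]
```

Request:
carry_out:
  rows: "1 0 0 -0.12 0 0 0;1 0.586 0.131 0 0 0 0;1 0.586 0.131 0 0 0 0;1 0.586 0.131 0 0 0 0;1 0 0 0 0 0 0"

```text
clock: 8.5
ee_pos: [0.5548, -0.1713, 0.2756]
tcp_rot: [[-0.218, 0.976, 0.0], [0.976, 0.218, 0.0], [0.0, 0.0, -1.0]]
wrist_force: [0.3, -0.0, -0.6]
opening: 0.0292
gripper_force: 40.9
```

Request:
carry_out:
  rows: "1 0.156 0.035 0 0 0 0;1 0.156 0.035 0 0 0 0;1 0 0 0 0 0 0"

```text
clock: 8.8
ee_pos: [0.5616, -0.17, 0.2759]
tcp_rot: [[-0.217, 0.976, 0.0], [0.976, 0.217, -0.0], [-0.0, 0.0, -1.0]]
wrist_force: [-0.5, 0.7, -1.0]
opening: 0.029
gripper_force: 40.9
```

Request:
carry_out:
  rows: "1 0.078 0.0175 0 0 0 0;1 0.078 0.0175 0 0 0 0;1 0.078 0.0175 0 0 0 0;1 0 0 0 0 0 0"

```text
clock: 9.2
ee_pos: [0.5676, -0.1689, 0.276]
tcp_rot: [[-0.217, 0.976, 0.0], [0.976, 0.217, -0.001], [-0.001, 0.0, -1.0]]
wrist_force: [0.5, -1.5, -0.7]
opening: 0.029
gripper_force: 40.9
```

Request:
carry_out:
  rows: "1 0.078 0.0175 0 0 0 0;1 0.078 0.0175 0 0 0 0;1 0 0 0 0 0 0"

```text
clock: 9.5
ee_pos: [0.5716, -0.1681, 0.276]
tcp_rot: [[-0.217, 0.976, 0.0], [0.976, 0.217, -0.001], [-0.001, 0.0, -1.0]]
wrist_force: [1.0, -2.1, -1.0]
opening: 0.029
gripper_force: 40.7
```

Request:
carry_out:
  rows: "1 0.078 0.0175 0 0 0 0;1 0.078 0.0175 0 0 0 0;1 0 0 0 0 0 0"

```text
clock: 9.8
ee_pos: [0.5756, -0.1671, 0.276]
tcp_rot: [[-0.217, 0.976, 0.001], [0.976, 0.217, -0.0], [-0.001, 0.0, -1.0]]
wrist_force: [1.0, -4.5, -0.4]
opening: 0.029
gripper_force: 40.7
```

Request:
carry_out:
  rows: "1 0.009 -0.039 0 0 0 0;1 0 0 0 0 0 0;1 0 0 0 0 0 0"

```text
clock: 10.1
ee_pos: [0.5756, -0.1675, 0.2759]
tcp_rot: [[-0.217, 0.976, 0.0], [0.976, 0.217, 0.001], [0.0, 0.0, -1.0]]
wrist_force: [1.3, -2.4, -1.7]
opening: 0.0295
gripper_force: 40.8
```

Request:
carry_out:
  rows: "1 0.009 -0.039 0 0 0 0;1 0 0 0 0 0 0;1 0 0 0 0 0 0"

```text
clock: 10.4
ee_pos: [0.5757, -0.1685, 0.2758]
tcp_rot: [[-0.217, 0.976, -0.0], [0.976, 0.217, 0.001], [0.001, -0.0, -1.0]]
wrist_force: [-1.0, 0.4, -1.3]
opening: 0.0291
gripper_force: 40.8
```

Request:
carry_out:
  rows: "1 0.009 -0.039 0 0 0 0;1 0.078 0.0175 0 0 0 0;1 0.078 0.0175 0 0 0 0;1 0 0 0 0 0 0"

```text
clock: 10.8
ee_pos: [0.5801, -0.1688, 0.2759]
tcp_rot: [[-0.217, 0.976, 0.0], [0.976, 0.217, 0.0], [0.0, 0.0, -1.0]]
wrist_force: [0.8, 0.8, -0.4]
opening: 0.0291
gripper_force: 40.8
```

Request:
carry_out:
  rows: "1 0.078 0.0175 0 0 0 0;1 0.078 0.0175 0 0 0 0;1 0 0 0 0 0 0"

```text
clock: 11.1
ee_pos: [0.584, -0.168, 0.2759]
tcp_rot: [[-0.217, 0.976, 0.0], [0.976, 0.217, 0.0], [-0.0, 0.0, -1.0]]
wrist_force: [0.6, 0.1, -1.2]
opening: 0.0295
gripper_force: 40.8
```

Request:
carry_out:
  rows: "1 0.059 0.013 0 0 0 0;1 0 0 0 0 0 0"

```text
clock: 11.3
ee_pos: [0.5854, -0.1677, 0.2759]
tcp_rot: [[-0.217, 0.976, 0.0], [0.976, 0.217, -0.0], [-0.0, 0.0, -1.0]]
wrist_force: [0.7, -0.2, -0.7]
opening: 0.029
gripper_force: 40.8
```

Now at about x_s -4 mm with no contact; continuing in 1 mm steps until I feel one.

Request:
carry_out:
  rows: "1 0.039 0.009 0 0 0 0;1 0.039 0.009 0 0 0 0;1 0 0 0 0 0 0"

```text
clock: 11.6
ee_pos: [0.5873, -0.1672, 0.2759]
tcp_rot: [[-0.217, 0.976, 0.0], [0.976, 0.217, -0.0], [-0.0, 0.0, -1.0]]
wrist_force: [-0.5, 0.3, -0.5]
opening: 0.0292
gripper_force: 40.8
```

Request:
carry_out:
  rows: "1 0.039 0.009 0 0 0 0;1 0 0 0 0 0 0"

```text
clock: 11.8
ee_pos: [0.5882, -0.167, 0.2759]
tcp_rot: [[-0.217, 0.976, 0.0], [0.976, 0.217, -0.0], [-0.0, 0.0, -1.0]]
wrist_force: [-0.5, -0.6, -0.5]
opening: 0.0291
gripper_force: 40.8
```

Request:
carry_out:
  rows: "1 0.039 0.009 0 0 0 0;1 0 0 0 0 0 0"

```text
clock: 12.0
ee_pos: [0.5892, -0.1668, 0.2759]
tcp_rot: [[-0.217, 0.976, 0.0], [0.976, 0.217, 0.0], [-0.0, 0.0, -1.0]]
wrist_force: [-0.8, -0.6, -0.4]
opening: 0.0293
gripper_force: 40.8
```

Request:
carry_out:
  rows: "1 0.039 0.009 0 0 0 0;1 0 0 0 0 0 0"

```text
clock: 12.2
ee_pos: [0.59, -0.1666, 0.2758]
tcp_rot: [[-0.217, 0.976, -0.001], [0.976, 0.217, -0.0], [0.0, -0.001, -1.0]]
wrist_force: [-0.7, -0.3, -0.7]
opening: 0.0291
gripper_force: 40.8
```

Request:
carry_out:
  rows: "1 0.039 0.009 0 0 0 0;1 0 0 0 0 0 0"

```text
clock: 12.4
ee_pos: [0.5905, -0.1666, 0.2758]
tcp_rot: [[-0.217, 0.976, -0.002], [0.976, 0.217, -0.0], [0.0, -0.002, -1.0]]
wrist_force: [-5.0, -1.4, 2.1]
opening: 0.0289
gripper_force: 40.6
```

Request:
carry_out:
  rows: "1 0.039 0.009 0 0 0 0;1 0 0 0 0 0 0"

```text
clock: 12.6
ee_pos: [0.5909, -0.1665, 0.2758]
tcp_rot: [[-0.217, 0.976, -0.004], [0.976, 0.217, -0.0], [0.0, -0.004, -1.0]]
wrist_force: [-7.6, -1.3, 2.5]
opening: 0.029
gripper_force: 40.6
```

Contact with the slot's back at about 8 N. Easing off, then lowering.

Request:
carry_out:
  rows: "1 -0.078 -0.0175 0 0 0 0;1 0 0 0 0 0 0"

```text
clock: 12.8
ee_pos: [0.59, -0.1666, 0.2758]
tcp_rot: [[-0.217, 0.976, -0.0], [0.976, 0.217, 0.0], [0.0, 0.0, -1.0]]
wrist_force: [-2.8, -0.2, -0.2]
opening: 0.029
gripper_force: 40.8
```

Request:
carry_out:
  rows: "1 0 0 -0.1 0 0 0;1 0 0 -0.1 0 0 0;1 0 0 0 0 0 0"

```text
clock: 13.1
ee_pos: [0.5901, -0.1665, 0.2703]
tcp_rot: [[-0.217, 0.976, -0.0], [0.976, 0.217, 0.0], [0.0, -0.0, -1.0]]
wrist_force: [-3.0, -0.5, -1.0]
opening: 0.0294
gripper_force: 40.7
```

Request:
carry_out:
  rows: "1 0 0 -0.04 0 0 0;1 0 0 -0.04 0 0 0;1 0 0 0 0 0 0"

```text
clock: 13.4
ee_pos: [0.5901, -0.1666, 0.2687]
tcp_rot: [[-0.217, 0.976, -0.0], [0.976, 0.217, 0.0], [0.0, -0.0, -1.0]]
wrist_force: [-3.0, -1.1, -0.2]
opening: 0.0292
gripper_force: 40.7
```

Request:
carry_out:
  rows: "1 -0.025 -0.0055 0 0 0 0;1 0 0 -0.04 0 0 0;1 0 0 0 0 0 0"

```text
clock: 13.7
ee_pos: [0.5898, -0.1666, 0.2679]
tcp_rot: [[-0.217, 0.976, 0.001], [0.976, 0.217, 0.0], [-0.0, 0.001, -1.0]]
wrist_force: [0.5, -0.1, -1.1]
opening: 0.0292
gripper_force: 40.8
```

Request:
carry_out:
  rows: "1 0 0 -0.04 0 0 0;1 0 0 0 0 0 0"

```text
clock: 13.9
ee_pos: [0.5897, -0.1666, 0.2668]
tcp_rot: [[-0.217, 0.976, 0.001], [0.976, 0.217, 0.0], [0.0, 0.001, -1.0]]
wrist_force: [-0.6, -0.5, 0.7]
opening: 0.0292
gripper_force: 40.8
```

Request:
carry_out:
  rows: "1 0 0 -0.04 0 0 0;1 0 0 0 0 0 0"

```text
clock: 14.1
ee_pos: [0.5895, -0.1667, 0.2657]
tcp_rot: [[-0.217, 0.976, 0.0], [0.976, 0.217, 0.0], [0.0, 0.0, -1.0]]
wrist_force: [0.0, -0.9, -0.1]
opening: 0.0289
gripper_force: 40.8
```

Past the rim (origin about 0.1505) with no resistance, so the collar is in the cup.

Request:
carry_out:
  rows: "1 0 0 -0.04 0 0 0;1 0 0 -0.04 0 0 0;1 0 0 0 0 0 0"

```text
clock: 14.4
ee_pos: [0.5894, -0.1667, 0.2637]
tcp_rot: [[-0.217, 0.976, -0.0], [0.976, 0.217, 0.0], [0.0, -0.0, -1.0]]
wrist_force: [0.3, 0.6, -0.6]
opening: 0.0292
gripper_force: 40.8
```

Request:
carry_out:
  rows: "1 0 0 -0.04 0 0 0;1 0 0 -0.04 0 0 0;1 0 0 0 0 0 0"

```text
clock: 14.7
ee_pos: [0.5894, -0.1667, 0.2617]
tcp_rot: [[-0.217, 0.976, -0.0], [0.976, 0.217, 0.0], [0.0, -0.0, -1.0]]
wrist_force: [0.2, 0.1, -1.1]
opening: 0.0291
gripper_force: 40.8
```

Request:
carry_out:
  rows: "1 0 0 -0.04 0 0 0;1 0 0 0 0 0 0"

```text
clock: 14.9
ee_pos: [0.5894, -0.1667, 0.2607]
tcp_rot: [[-0.217, 0.976, -0.0], [0.976, 0.217, 0.0], [0.0, -0.0, -1.0]]
wrist_force: [-0.3, 0.1, -1.2]
opening: 0.0292
gripper_force: 40.8
```

Request:
carry_out:
  rows: "1 0 0 -0.02 0 0 0;1 0 0 0 0 0 0"

```text
clock: 15.1
ee_pos: [0.5895, -0.1667, 0.2603]
tcp_rot: [[-0.217, 0.976, -0.0], [0.976, 0.217, 0.0], [0.0, -0.0, -1.0]]
wrist_force: [-0.6, 0.0, -1.0]
opening: 0.0294
gripper_force: 40.8
```

Request:
carry_out:
  rows: "1 0 0 -0.02 0 0 0;1 0 0 0 0 0 0"

```text
clock: 15.3
ee_pos: [0.5895, -0.1667, 0.2602]
tcp_rot: [[-0.217, 0.976, 0.0], [0.976, 0.217, -0.0], [-0.0, 0.0, -1.0]]
wrist_force: [-0.3, 0.4, 0.6]
opening: 0.0292
gripper_force: 41.0
```

Request:
carry_out:
  rows: "1 0 0 -0.02 0 0 0;1 0 0 0 0 0 0"

```text
clock: 15.5
ee_pos: [0.5896, -0.1668, 0.2601]
tcp_rot: [[-0.217, 0.976, 0.0], [0.976, 0.217, -0.0], [-0.0, 0.0, -1.0]]
wrist_force: [-2.9, 1.1, 4.5]
opening: 0.0289
gripper_force: 41.4
```

The floor contact came exactly at the expected height, so the collar is home. Releasing.

Request:
carry_out:
  rows: "1 0 0 0 0 0 0;0.25 0 0 0 0 0 0;0.1 0 0 0 0 0 0;-0.2 0 0 0 0 0 0;-0.2 0 0 0 0 0 0"
  newtons: 20

```text
clock: 16.0
ee_pos: [0.5894, -0.1667, 0.259]
tcp_rot: [[-0.217, 0.976, -0.0], [0.976, 0.217, 0.0], [0.0, -0.0, -1.0]]
wrist_force: [-0.2, -0.5, -0.1]
opening: 0.051
gripper_force: 0.0
```

Request:
carry_out:
  rows: "-0.6 0 0 0 0 0 0;-0.6 0 0 0 0 0 0;-0.6 0 0 0 0 0 0"

```text
clock: 16.3
ee_pos: [0.5895, -0.1667, 0.2594]
tcp_rot: [[-0.217, 0.976, 0.0], [0.976, 0.217, 0.0], [0.0, 0.0, -1.0]]
wrist_force: [1.0, 1.0, -0.7]
opening: 0.0685
gripper_force: 0.0
```

Run:
```python
from h import *
a=camera("side")[60:260,200:400]
cv2.imwrite("pics/r.png",cv2.resize(a,(600,600))); s=env.sense(); print(s["ee_pos"],s["wrist_force"],s["opening"])
print([(r["point"],r["confidence"]) for r in mark_of("side","column")[:2]]); print([proj("side",(.5895,-.1667,z)) for z in (.145,.153,.242)])
```

```text
[ 0.58948423 -0.16672341  0.2593715 ] [-0.40027404 -0.21587887 -0.07217217] 0.06861258535910585
[([305.9, 171.1], 0.84)]
[[np.float64(305.1240568520619), np.float64(171.79319021859817)], [np.float64(304.9574394287418), np.float64(168.30602260219075)], [np.float64(302.9675434906995), np.float64(126.65911355218223)]]
```

View pics/r.png

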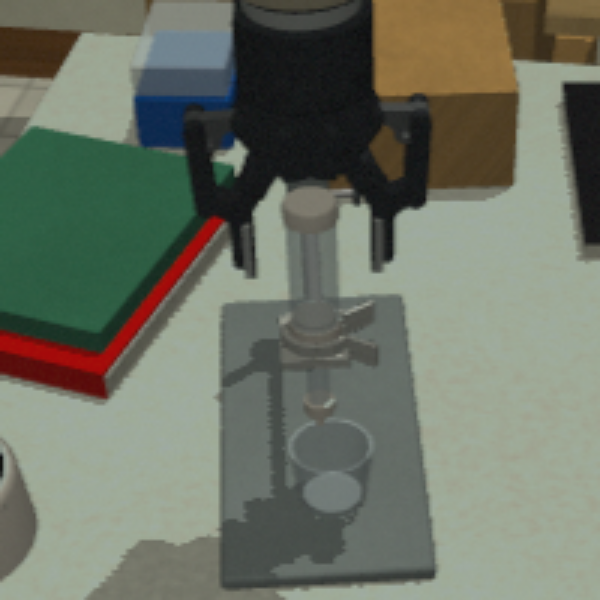

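The column hangs upright with its collar in the cup at (310,330) in the crop, and its origin mark at (306,171) px against an expected (305,172). The fingers are clear on both sides. Retreating straight up.

Request:
carry_out:
  rows: "-0.6 0 0 0.2 0 0 0;-0.6 0 0 0.6 0 0 0;-0.6 0 0 1 0 0 0;-0.6 0 0 1 0 0 0;-0.6 0 0 1 0 0 0"

```text
clock: 16.9
ee_pos: [0.5896, -0.1667, 0.357]
tcp_rot: [[-0.217, 0.976, 0.001], [0.976, 0.217, -0.001], [-0.001, 0.001, -1.0]]
wrist_force: [0.0, -0.5, 0.8]
opening: 0.0682
gripper_force: 0.0
```

Request:
carry_out:
  rows: "-0.6 0 0 1 0 0 0;-0.6 0 0 0.5 0 0 0;-0.6 0 0 0 0 0 0;-0.6 0 0 0 0 0 0"

```text
clock: 17.3
ee_pos: [0.5893, -0.1666, 0.3915]
tcp_rot: [[-0.217, 0.976, -0.0], [0.976, 0.217, 0.0], [0.0, -0.0, -1.0]]
wrist_force: [0.1, -0.4, -0.6]
opening: 0.0685
gripper_force: 0.0
```

Run:
```python
from h import *
a=camera("side")[60:260,200:400]
cv2.imwrite("pics/e.png",cv2.resize(a,(500,500)))
print([(r["point"],r["confidence"]) for r in mark_of("side","column")[:2]])
```

```text
[([304.8, 172.5], 0.8)]
```

View pics/e.png

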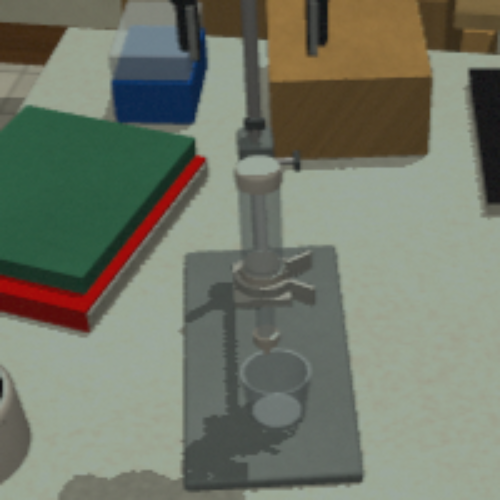

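The column hangs upright and home in the cup (collar at (262,270) in the crop), the beaker is in place and the gripper is well clear.

```bash
python3 -c "
from bench import env
print(env.finish_job())"
```

```text
the job is handed in; nothing more can be done
None
```

The column hangs upright with its collar home in the hook's cup, released and handed in at about 17 s. I felt about 8 N at most against the hook, and the beaker and tubes were not touched.

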